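# Clamp a casting mould to the set force

### The job

Stand the aluminium casting mould flat on the bed of the bench clamp, between the two guide rails with its parting line across the pull of the jaws, and let go of it. Then wind the crank clockwise until the steel indicator tab on the spring housing has popped fully up, and stop there and let go: winding on past that crushes the mould. Leave the mould clamped, and do not disturb the vial, the pin tin and the tally counter beside the clamp.

Things in the scene. Friction and masses are not known exactly. Their poses are not given: they have to be found in the camera images.
- clamp: grey bench clamp fixed to the table, 76 (x) x 290 mm (y -120 to 170). Origin on the table under the mouth's middle, z up. At +y a gearbox (y 95 to 157 mm, 74 mm high) with the crank on top; at -y the sprung jaw and spring housing (y -107 to -53 mm, 70 mm high) with the indicator tab. Jaws close along y, are 44 mm wide and reach from 22 to 57 mm above the table
- mouth (a point): middle of the mouth on the steel bed, 20 mm above the table; axes as the clamp's. Guide rails along y at x = +-27.5 mm (inner faces; 6 mm thick, 40 long, 6 higher than the bed). The sprung jaw's face stands at y = -27 mm or up to 5 mm nearer the middle: its facing is set anew each time, not measured. It yields only above 52 N clamping (6 N/mm), 2 mm at most
- jaw: moving jaw, dark steel block; origin at the middle of its clamping face, 39 mm above the table; y points to the gearbox. Stands at y = +31 mm of the mouth at crank 0 and advances 12 mm toward the sprung jaw per clockwise turn of the crank. Its steel face plate sits on stiff springs that give (25 N/mm) only past 66 N
- crank (a joint): crank angle, rad: 0 = open, grows clockwise from above (tightening), to 14; starts at 0 to 2. At 0 the arm points 1 rad counterclockwise of the clamp's +y. Friction (5 N at the handle) holds it where left; load adds about 3 N. With the mould in, the tab pops up somewhere from 7.5 to 11 rad; crushing follows about 0.6 rad after it is fully up
- crank_axis (a point): point on the crank's vertical axis, fixed to the clamp (its x 0, y +125 mm), at the handle's mid height, 119 mm above the table; axes as the clamp's
- crank_handle (a point): middle of the upright black crank handle, a freely spinning sleeve 16 mm across and 45 mm high (97 to 142 mm above the table), 40 mm from the crank's axis; the crank arm below it has its top 96 mm above the table
- tab (a joint): rise of the steel indicator tab (22 x 6 mm) out of the spring housing, in m: 0 = down, stays down until about 52 N of clamping, then pops up 6 mm for each mm the sprung jaw yields, to 0.0125 (fully up) at about 65 N
- tab_top (a point): middle of the tab's top edge, 70.5 mm above the table when down, at the clamp's x 0, y -80 mm
- mould: two-part aluminium casting mould, plain block 50 (its x) x 40 (its y) x 52 (z) mm, about 0.3 kg, small pour hole and parting line (along its x) on top; origin at the centre of its underside. In the clamp its 40 mm (y) lies between the jaws, either way round. It starts loose on the table to the -y side of the clamp. It is crushed by more than 95 N of clamping
- vial: upright glass vial, 13 mm across, 52 mm high, bystander; origin at its underside
- pin_tin: round pin tin, 53 mm across, 18 mm high, bystander; origin at its underside
- counter: hand tally counter, 46 x 79 x 37 mm, bystander; origin at its underside
Things that resemble listed ones, but are neither listed nor needed, are in the scene too. What is shaped like the mould but pink or turquoise is not meant.

How it is judged:
On the way, in this order (a step that is already met when the one before it is completed fails the run):
1. the mould stands flat on the bed between rails and jaws, let go, tab still down (x of mould in the frame of mouth between -0.005 and 0.005 m and y of mould in the frame of mouth between -0.016 and 0.016 m and z of mould in the frame of mouth between -0.003 and 0.002 m and angle between mould's own z axis and vertical below 0.06 rad and angle between the y axis of mould and the y axis of clamp, either way round below 0.25 rad and contact force between the fingers and mould below 0.5 N and value of joint tab below 0.003 m), for 0.2 s.
2. the tab has popped up (value of joint tab above 0.009 m), for 0.2 s.
At the end, for the whole second after the job is handed in: The tab stands at least 9 mm up, the jaws grip the mould with more than 35 N, and the mould is upright and square (3 degrees) on the bed (3 mm), between the rails (5 mm) and under the jaws (within 16 mm of the mouth's middle), with crank and mould at rest (value of joint tab above 0.009 m and contact force between jaw and mould above 35 N and x of mould in the frame of mouth between -0.005 and 0.005 m and y of mould in the frame of mouth between -0.016 and 0.016 m and z of mould in the frame of mouth between -0.003 and 0.003 m and angle between mould's own z axis and vertical below 0.06 rad and angle between the y axis of mould and the y axis of clamp, either way round below 0.06 rad and velocity of joint crank between -0.05 and 0.05 rad/s and linear speed of mould below 0.01 m/s); the robot touches nothing.
It fails at once if the mould is crushed: clamping force over 95 N (contact force between jaw and mould above 95 N).
It fails at once if the vial is moved over 30 mm or knocked over (distance of vial from where it was at the start of the episode above 0.03 m or angle between vial's own z axis and vertical above 0.5 rad).
It fails at once if the pin tin is moved over 30 mm (distance of pin_tin from where it was at the start of the episode above 0.03 m).
It fails at once if the tally counter is moved over 30 mm (distance of counter from where it was at the start of the episode above 0.03 m).
It also fails if it takes over 72 s, if anything falls off the work surface, if the arm or the gripper's body presses on something with over 40 N, if the wrist force passes 120 N, or if a joint passes its speed limit or range.

### The arm

A 6-joint arm with a two-finger parallel gripper is mounted at the origin on the work surface; the furniture and walls round the work are solid. World frame = base frame: x ahead of the robot, y to its left, z up, the work surface at z = 0. Lengths are in m, angles in rad, forces in N, time in s.
With the tool pointing down it reaches from about 0.275 to 0.875 m from the base axis. Payload 12.5 kg.
Tool frame: the origin (TCP) lies at the very end of the fingers, on their centre line; the grasp point (between the pads) lies 19 mm behind it; z points along the fingers, y is the line along which they close (so a half turn about z gives the same grasp; the last joint's range is limited). The gripper opens to 85 mm and grips with 20 to 120 N. Pads are 22 mm wide; open, the fingers measure 114 mm over their backs; the gripper's body (76 mm by 85 mm) begins 54 mm behind the grasp point. The pads swing forward as they close: fully open they stand 13 mm farther back than shut.
Start: joints at [-1.307, 0.351, 1.652, -0, 1.139, -0.085], TCP at [0.188, -0.517, 0.231] pointing down, gripper open.
Joint ranges: [-2.75, 2.75], [-0.79, 2.1], [0.01, 2.65], [-1.57, 4.71], [0.07, 3.14], [-2.87, 2.87]. Speed limits (rad/s): [2.22, 2.22, 2.79, 3.14, 3.14, 3.14].

### API

Orientations are given as a 3x3 rotation matrix whose columns are the frame's x, y, z axes.
In Python, from bench import manip gives the robot as it stands. Calls block until the motion is done:
- manip.move_ptp(position, orientation): joint-space move of the TCP to a pose.
- manip.move_l(position, attitude=None, max_speed=0.15): straight line of the TCP; attitude=None keeps the orientation; max_speed is the mean speed in m/s.
- manip.move_j(angles): joint-space move.
- manip.set_gripper(opening, effort=None): opening from 0.0 (shut) to 1.0 (fully open); effort is the grip in N (None keeps the last); returns when the fingers have stopped.
- manip.dwell(seconds).
- manip.inverse_kinematics(position, orientation): joint angles nearest the present ones, or None.
- manip.grab_frame(name): name is "scene" or "top" or "wrist"; returns (picture, depth): 480x640x3 uint8, red, green, blue; 480x640 float32, m along the optical axis (not along the pixel's ray), 0 where there is no reading.
- manip.get_calibration(name): a dict with "camera_matrix" (3x3 intrinsics, pixels), "R" (3x3) and "t" (3): a world point X has camera coordinates R X + t. Camera axes: x right, y down, z forward; pixel columns grow to the right and rows downward; lengths in m; the calibration is good to about 2 mm. The wrist camera is an equidistant fisheye: a pixel r from the principal point sees the ray r / f radians off the axis. A picture is of the moment at which its call begins: read the wrist's pose just before it. get_calibration takes no time and is no camera call; for the wrist camera it gives the pose at the moment of the call.
A pose or a line that the arm cannot do raises manip.Unreachable and nothing moves.
- manip.sign_off(): hands the job in; it is judged then, once.
Trained networks look in the newest picture that a camera, given by its name, has taken for a name from the list of things; names that differ only in an ending like _2 or _b are one class to them, and where a whole thing is asked for, a point or a joint stands for the part that bears it (a point fixed in the world has none). Each returns a list of dicts, best first, with "confidence" (0 to 1); they miss things now and then, are a little off and sometimes report something else, mostly with a low value. They report only what shows in the picture. A call takes as long as a camera call. They do not tell look-alikes from the thing itself.
- manip.look_for(camera, name): "at" ([x, y, z] in m, in world coordinates, good to about 4 mm: the middle of the surface that is visible of it).
Readings, each from a call of its own:
- manip.current_time(): time.
- manip.current_qpos(): joint angles.
- manip.current_joint_vel(): joint speeds.
- manip.current_joint_torque(): joint torques, N m.
- manip.current_ee_pos(): TCP position.
- manip.current_tcp_rot(): TCP orientation.
- manip.current_force(): force on the tool from outside, world axes, zero at the start.
- manip.current_ft_torque(): the same for the moment, N m.
- manip.current_grip_width(): opening from 0.0 (shut) to 1.0 (fully open).
- manip.current_grip_force(): force on a finger pad.
Only numpy, scipy, OpenCV 4.12 (cv2) and the standard library are available. Lean on these libraries where they do the work, as an engineer would, in place of code of your own. Each camera call takes 0.05 s, during which the arm holds its last target. There are 200 camera calls.

## Working session

There is one attempt and no reset: what is moved stays moved. The work goes in short steps, each a Python script; the robot and the scene stay as the last script left them, time stands still between calls to the robot, and variables do not carry over. Pictures are saved under pics/ and viewed, at most 10 in all, crops included, and the job is handed in when it is done.

```bash
mkdir -p pics; ls; python3 - <<'E'
from bench import manip
import cv2,numpy as np
ims=[]
for c in ["scene","top"]:
    p,d=manip.grab_frame(c); np.save(f"pics/{c}_d.npy",d); cv2.imwrite(f"pics/{c}0.png",p[:,:,::-1])
    k=manip.get_calibration(c); print(c,k["camera_matrix"].tolist(),np.round(k["R"],3).tolist(),np.round(k["t"],3).tolist())
    for n in ["clamp","mould","crank_handle","tab_top","jaw","vial","pin_tin","counter"]:
        print(c,n,[(np.round(o["at"],3).tolist(),round(o["confidence"],2)) for o in manip.look_for(c,n)][:4])
print(manip.current_time(),manip.current_tcp_rot())
E
```

```text
pics
scene [[618.9862220548168, 0.0, 319.98101452871066], [0.0, 618.9862220548168, 232.68189380395015], [0.0, 0.0, 1.0]] [[-0.73, -0.684, -0.019], [-0.29, 0.334, -0.897], [0.619, -0.649, -0.442]] [0.315, 0.245, 0.879]
scene clamp [([0.501, 0.113, 0.039], 0.71)]
scene mould [([0.435, -0.139, 0.034], 0.67), ([0.394, -0.002, 0.015], 0.61)]
scene crank_handle [([0.544, 0.203, 0.121], 0.81)]
scene tab_top []
scene jaw [([0.506, 0.097, 0.05], 0.85)]
scene vial [([0.422, 0.096, 0.032], 0.74), ([0.497, 0.116, 0.036], 0.35)]
scene pin_tin [([0.397, 0.001, 0.015], 0.87), ([0.395, 0.193, 0.022], 0.62)]
scene counter [([0.396, 0.195, 0.022], 0.77)]
top [[572.1246685448957, 0.0, 318.9161878381996], [0.0, 572.1246685448957, 241.8938862240385], [0.0, 0.0, 1.0]] [[-0.003, -1.0, 0.016], [-0.998, 0.002, -0.066], [0.066, -0.017, -0.998]] [-0.076, 0.507, 1.364]
top clamp [([0.515, 0.071, 0.04], 0.62), ([0.532, 0.185, 0.101], 0.23)]
top mould [([0.449, -0.246, 0.051], 0.95), ([0.459, -0.34, 0.051], 0.95), ([0.446, -0.152, 0.054], 0.77)]
top crank_handle [([0.547, 0.198, 0.143], 0.4)]
top tab_top []
top jaw [([0.515, 0.096, 0.049], 0.78)]
top vial []
top pin_tin [([0.399, -0.007, 0.02], 0.76), ([0.516, 0.072, 0.042], 0.47)]
top counter [([0.407, 0.185, 0.028], 0.59)]
0.9 [[ 9.39784439e-01  3.41767768e-01 -9.31482282e-06]
 [ 3.41767769e-01 -9.39784438e-01  4.52983572e-05]
 [ 6.72759291e-06 -4.57541974e-05 -9.99999999e-01]]
```

View pics/scene0.png

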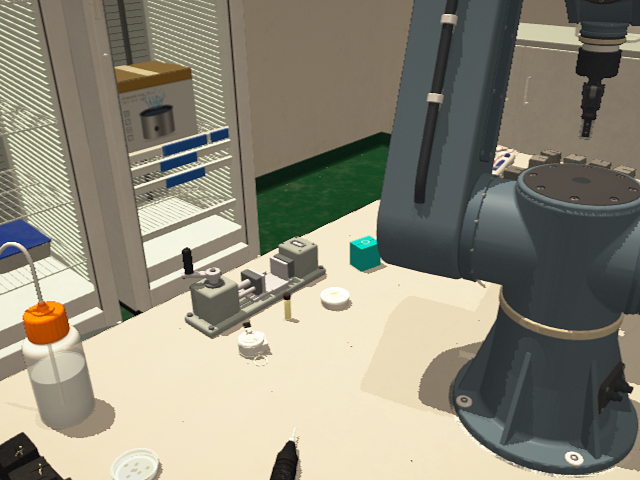

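View pics/top0.png

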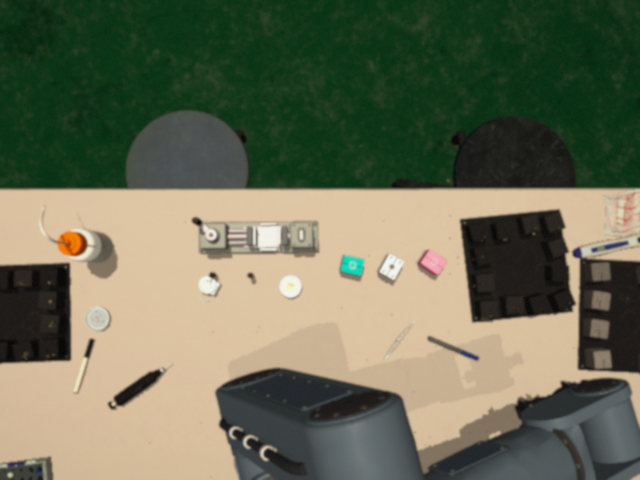

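Top view: three mould-shaped blocks: turquoise (352,265), bare-metal (391,267) and pink (432,262). The bare-metal one fits "aluminium". The gearbox and crank are at (212,236), the mouth at about (268,237), and the spring housing at (303,236). The bystanders are the counter (208,285), vial (251,278) and tin (290,286). Next I'll measure with the wrist camera.

```bash
cat > h.py <<'E'
from bench import manip
import numpy as np, cv2
def down(yaw):  # tool x at angle yaw, z down
    c,s=np.cos(yaw),np.sin(yaw); return np.array([[c,s,0],[s,-c,0],[0,0,-1.]])
def cloud(cam,d,k):
    K=k["camera_matrix"]; v,u=np.indices(d.shape)
    x=(u-K[0,2])/K[0,0]; y=(v-K[1,2])/K[1,1]
    if cam=="wrist":
        r=np.hypot(x,y); f=np.where(r>1e-9,np.tan(np.minimum(r,1.5))/np.maximum(r,1e-9),1); x,y=x*f,y*f
    P=np.stack([x*d,y*d,d],-1); W=(P-k["t"])@k["R"]; W[d<=0]=np.nan
    return W
def project(cam,X,k):
    p=np.asarray(X)@k["R"].T+k["t"]; a,b,c=p[...,0],p[...,1],p[...,2]; K=k["camera_matrix"]
    if cam=="wrist":
        r=np.hypot(a,b); t=np.arctan2(r,c); f=t/np.maximum(r,1e-12)
    else: f=1/c
    return np.stack([a*f*K[0,0]+K[0,2],b*f*K[1,1]+K[1,2]],-1)
def snap(cam,name):
    k=manip.get_calibration(cam); p,d=manip.grab_frame(cam)
    cv2.imwrite(f"pics/{name}.png",p[:,:,::-1]); np.savez(f"pics/{name}.npz",d=d,**k); return p,d,k
def load(name):
    z=np.load(f"pics/{name}.npz"); return cv2.imread(f"pics/{name}.png"),z["d"],z
E
python3 - <<'E'
from h import *
for i,(x,y) in enumerate([(0.42,-0.22),(0.42,-0.16),(0.44,0.0),(0.46,0.06)]):
    manip.move_ptp([x,y,0.28 if i<2 else 0.30],down(0.)); snap("wrist",f"w{i}")
    for n in (["mould"] if i<2 else ["crank_handle","tab_top","mouth","jaw","vial","pin_tin","counter"]):
        print(i,n,[(np.round(o["at"],3).tolist(),round(o["confidence"],2)) for o in manip.look_for("wrist",n)][:3])
print(manip.current_time(),manip.current_qpos())
a=[cv2.imread(f"pics/w{i}.png") for i in (0,3)]
cv2.imwrite("pics/m1.png",cv2.resize(np.vstack(a),(500,750)) [:600] if 0 else cv2.resize(np.hstack(a),(800,300)))
E
```

```text
0 mould [([0.45, -0.248, 0.048], 0.98), ([0.46, -0.34, 0.052], 0.68), ([0.45, -0.159, 0.054], 0.66)]
1 mould [([0.457, -0.341, 0.052], 0.96), ([0.451, -0.157, 0.056], 0.94), ([0.449, -0.246, 0.048], 0.88)]
2 crank_handle [([0.548, 0.19, 0.124], 0.58)]
2 tab_top [([0.521, -0.037, 0.067], 0.48)]
2 mouth [([0.52, 0.071, 0.056], 0.64)]
2 jaw []
2 vial [([0.429, 0.088, 0.049], 0.56)]
2 pin_tin [([0.402, -0.004, 0.019], 0.58)]
2 counter [([0.406, 0.184, 0.023], 0.69)]
3 crank_handle [([0.548, 0.192, 0.133], 0.69)]
3 tab_top [([0.52, -0.036, 0.069], 0.41)]
3 mouth [([0.526, 0.071, 0.053], 0.9)]
3 jaw [([0.525, 0.102, 0.046], 0.73)]
3 vial [([0.43, 0.085, 0.052], 0.62)]
3 pin_tin [([0.45, -0.237, 0.046], 0.17)]
3 counter [([0.408, 0.185, 0.023], 0.74)]
4.7167 [ 2.83727992e-02  1.21617933e-01  1.77184663e+00 -6.20783219e-06
  1.24799728e+00  1.59994796e+00]
```

View pics/m1.png

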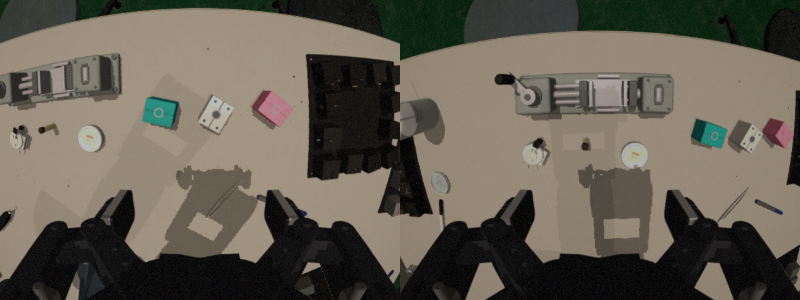

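Left: the bare-metal mould, half-scale, is at (216,113), between turquoise (161,111) and pink (272,107). Right: the clamp, with its crank handle at (503,78), mouth (607,93) and tab housing (654,95). Now for the poses.

```bash
python3 - <<'E'
from h import *
def rect(P):
    (c,s,a)=cv2.minAreaRect((P[:,:2]*1000).astype(np.float32)); return np.round(c,1),np.round(s,1),round(a,1)
for n in ["top0","w0","w1","w2","w3"]:
    if n=="top0": d=np.load("pics/top_d.npy"); k=manip.get_calibration("top"); im=cv2.imread("pics/top0.png"); cam="top"
    else: im,d,k=load(n); cam="wrist"
    W=cloud(cam,d,k); x,y,z=W[...,0],W[...,1],W[...,2]
    m=(abs(x-.45)<.045)&(abs(y+.246)<.045)&(z>.042)&(z<.062)
    if m.sum()>30: print(n,"mould",rect(W[m]),round(float(np.median(z[m])),4),m.sum())
    m=(x>.46)&(x<.60)&(y>-.09)&(y<.26)&(z>.004)&(z<.018)
    if m.sum()>30: print(n,"base",rect(W[m]))
    m=(x>.46)&(x<.60)&(y>-.09)&(y<.26)&(z>.004)&(z<.078)
    if m.sum()>30: print(n,"all",rect(W[m]))
    m=(x>.46)&(x<.60)&(y>-.09)&(y<.0)&(z>.063)&(z<.078)
    if m.sum()>30: print(n,"housing",rect(W[m]),np.round(np.nanmedian(z[m]),4))
    m=(x>.46)&(x<.60)&(y>.12)&(y<.24)&(z>.069)&(z<.082)
    if m.sum()>30: print(n,"gearbox",rect(W[m]),np.round(np.nanmedian(z[m]),4))
    m=(x>.50)&(x<.545)&(y>.03)&(y<.09)&(z>.01)&(z<.04)
    if m.sum()>30: print(n,"bed",np.round(np.nanpercentile(z[m],[10,50,90]),4))
    m=(x>.46)&(x<.63)&(y>.1)&(y<.26)&(z>.125)&(z<.15)
    if m.sum()>5: print(n,"handle",rect(W[m]),np.round(np.nanmax(z[m]),4))
im,d,k=load("w1")
uv=project("wrist",[.45,-.246,.05],k).astype(int);print(uv)
a=im[uv[1]-50:uv[1]+50,uv[0]-65:uv[0]+65]
im,d,k=load("w3"); b=im[100:260,160:460]
A=cv2.resize(a,None,fx=5,fy=5);B=cv2.resize(b,(A.shape[1],int(A.shape[1]*160/300)))
cv2.imwrite("pics/crop.png",cv2.resize(A,(390,300)) if 0 else np.vstack([cv2.resize(A,(325,250)).copy().repeat(1,0),cv2.resize(B,(325,173))]) if 0 else np.hstack([cv2.resize(A,(390,300)),cv2.resize(B,(410,300))]))
E
```

```text
top0 mould (array([ 446.9, -245.8]), array([40.9, 50.3]), 60.3) 0.0511 368
top0 base (array([530.5,  85. ]), array([349.4, 139.3]), 90.0)
top0 all (array([530.5,  85. ]), array([349.4, 139.3]), 90.0)
top0 housing (array([520.8, -34.5]), array([51.4, 58.7]), 89.9) 0.069
top0 gearbox (array([518.6, 171.3]), array([58.2, 60.6]), 0.4) 0.0735
top0 bed [0.0162 0.0201 0.0241]
top0 handle (array([547.5, 197.8]), array([14.7, 14.5]), 37.5) 0.1455
w0 mould (array([ 446.9, -246.1]), array([40.7, 50.8]), 59.8) 0.0519 1962
w0 base (array([520.5,  69.5]), array([ 77. , 289.4]), 0.6)
w0 all (array([520.5,  69.5]), array([ 77. , 289.4]), 0.6)
w0 housing (array([521.4, -35.1]), array([60.4, 54.2]), 0.7) 0.0696
w0 gearbox (array([518.4, 157.4]), array([38.7, 61.7]), 84.0) 0.0736
w0 bed [0.0189 0.0202 0.0343]
w1 mould (array([ 447.1, -245.7]), array([40.6, 50.5]), 59.9) 0.0519 1883
w1 base (array([520.4,  69.6]), array([ 76.8, 289.3]), 0.6)
w1 all (array([520.4,  69.6]), array([ 76.8, 289.3]), 0.6)
w1 housing (array([521.4, -35. ]), array([60.4, 54.4]), 0.7) 0.0697
w1 gearbox (array([519.5, 169.9]), ar
[... 230 characters left out ...]
ray([289.2,  79.8]), 89.8)
w2 housing (array([521.7, -34.6]), array([60.6, 53.8]), 0.1) 0.0698
w2 gearbox (array([519.6, 170.9]), array([60. , 61.8]), 0.2) 0.0736
w2 bed [0.0188 0.02   0.0214]
w2 handle (array([547.8, 197.6]), array([15.5, 14.7]), 30.2) 0.1436
w3 mould (array([ 447. , -245.5]), array([41.8, 50.8]), 59.2) 0.0519 1079
w3 base (array([520.7,  71.8]), array([290.1,  80.7]), 89.3)
w3 all (array([520.7,  71.8]), array([290.1,  80.7]), 89.3)
w3 housing (array([521.8, -34.1]), array([55.1, 59.7]), 89.6) 0.0699
w3 gearbox (array([519.7, 171.2]), array([62. , 59.7]), 90.0) 0.0737
w3 bed [0.0188 0.0199 0.0211]
w3 handle (array([547.4, 198. ]), array([15.3, 15.2]), 7.2) 0.1441
[404 181]
```

View pics/crop.png

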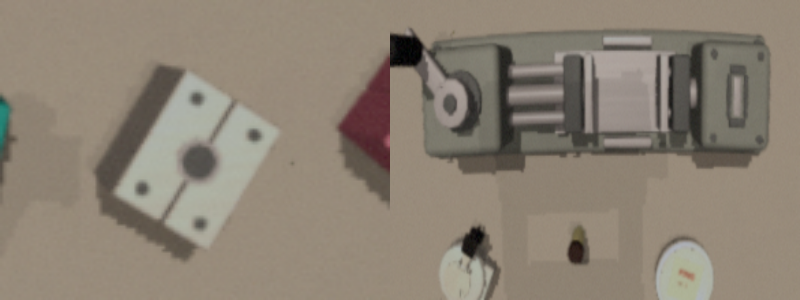

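The crop confirms the bare-metal mould with its pour hole and parting line, long side at -30°. Measurements agree across views: mould (0.447, -0.246), top at 52 mm. From its base, housing and gearbox, the clamp is at (0.5206, 0.045) with yaw about 0.006. The handle gives crank ≈ 1.79. Now I'll measure the jaw faces and grasp.

```bash
python3 - <<'E'
from h import *
O=np.array([.5206,.045]);a=.006;R=np.array([[np.cos(a),-np.sin(a)],[np.sin(a),np.cos(a)]])
for n in ["w2","w3"]:
    im,d,k=load(n);W=cloud("wrist",d,k);W=W.reshape(-1,3);p=(W[:,:2]-O)@R;z=W[:,2]
    m=(abs(p[:,0])<.02)&(abs(p[:,1])<.05)&(z>.052)&(z<.061)
    h,e=np.histogram(p[m,1]*1000,np.arange(-50,51,2)); print(n,[(int(x),int(c)) for x,c in zip(e,h) if c])
    for s in (1,-1):
        m=(abs(s*p[:,0]-.03)<.008)&(abs(p[:,1])<.015)&(z>.0235)&(z<.03)
        print("rail",s,np.round(np.percentile(p[m,0],[2,50,98])*1000,1),np.round(np.median(z[m]),4),m.sum())
y=np.radians(60)
manip.move_ptp([.447,-.246,.13],down(y)); manip.move_l([.447,-.246,.015],max_speed=.12)
manip.set_gripper(0,40); manip.dwell(.1)
print(manip.current_grip_width(),manip.current_grip_force(),manip.current_force(),manip.current_ee_pos())
manip.move_l([.447,-.246,.17],max_speed=.2)
print(manip.current_grip_width(),manip.current_force(),manip.current_time())
E
```

```text
w2 [(-48, 7), (-46, 46), (-44, 78), (-42, 78), (-40, 78), (-38, 78), (-36, 78), (-34, 69), (-32, 1), (-30, 39), (-28, 78), (-26, 78), (-24, 21), (26, 9), (28, 82), (30, 71), (32, 68), (34, 15), (36, 76), (38, 71), (40, 69), (42, 72), (44, 72), (46, 70), (48, 58)]
rail 1 [27.2 30.3 33.4] 0.0259 148
rail -1 [-33.8 -30.5 -27.7] 0.0256 150
w3 [(-48, 1), (-46, 66), (-44, 72), (-42, 73), (-40, 67), (-38, 68), (-36, 68), (-34, 93), (-32, 6), (-30, 31), (-28, 75), (-26, 75), (-24, 61), (26, 2), (28, 41), (30, 74), (32, 76), (34, 20), (36, 74), (38, 75), (40, 75), (42, 75), (44, 74), (46, 73), (48, 65)]
rail 1 [28.5 30.8 33.1] 0.0257 135
rail -1 [-33.3 -30.  -27.6] 0.0259 141
0.5773283825426843 42.29820728302002 [-1.74351875  1.4097735   5.40408807] [ 0.44719832 -0.24613644  0.01550705]
0.578739822061226 [ 0.4659675  -0.40169824 -1.61897435] 8.7583
```

```bash
python3 - <<'E'
from h import *
O=np.array([.5206,.045]);a=.006;T=O+np.array([-np.sin(a),np.cos(a)])*.0024
P=lambda z:[T[0],T[1],z]
manip.move_ptp(P(.17),down(a+np.pi/2)); manip.move_l(P(.095),max_speed=.12)
f0=manip.current_force()
for z in (.048,.043,.040,.0375,.0358):
    manip.move_l(P(z),max_speed=.05); f=manip.current_force()-f0
    print(z,np.round(f,1),np.round(manip.current_ee_pos(),4))
    if f[2]>12: break
print(manip.current_time())
E
```

```text
0.048 [-1.2  1.1 -0.3] [0.5208 0.0474 0.0483]
0.043 [-1.   0.8  0.6] [0.5204 0.0474 0.0428]
0.04 [-1.7  0.4 -0.8] [0.5205 0.0474 0.0398]
0.0375 [-1.3 -0.6 -1.2] [0.5205 0.0474 0.0374]
0.0358 [-2.  -0.  -0.9] [0.5206 0.0474 0.0357]
12.7833
```

```bash
python3 - <<'E'
from h import *
p=manip.current_ee_pos(); f0=manip.current_force(); x,y=.5206,.0474
for z in (.0350,.0344,.0338):
    manip.move_l([x,y,z],max_speed=.02); f=manip.current_force()-f0; print(z,np.round(f,1))
    if f[2]>3: break
manip.set_gripper(0.85); manip.dwell(.3)
manip.move_l([x,y,.12],max_speed=.2)
manip.move_ptp([.44,.06,.28],down(0)); im,d,k=snap("wrist","w4")
W=cloud("wrist",d,k).reshape(-1,3)
O=np.array([.5206,.045]);a=.006;R=np.array([[np.cos(a),-np.sin(a)],[np.sin(a),np.cos(a)]])
q=(W[:,:2]-O)@R
m=(abs(q[:,0])<.03)&(abs(q[:,1]-.002)<.03)&(W[:,2]>.064)&(W[:,2]<.08)
print(cv2.minAreaRect((q[m]*1000).astype(np.float32)),np.median(W[m,2]),np.percentile(W[m,2],[3,97]))
m=(W[:,2]>.125)&(W[:,2]<.15)&(abs(q[:,0])<.06)&(q[:,1]>.07)&(q[:,1]<.19); print(cv2.minAreaRect((q[m]*1000).astype(np.float32))[:2])
m=(W[:,2]>.060)&(W[:,2]<.1)&(abs(q[:,0])<.012)&(abs(q[:,1]+.08)<.005); print("tab z",np.percentile(W[m,2],[5,50,98]))
print(manip.current_time())
cv2.imwrite("pics/c4.png",cv2.resize(im[80:280,140:460,::-1],(640,400)))
E
```

```text
0.035 [-3.5  1.3  9.4]
((0.8542385101318359, 2.0339393615722656), (39.49871063232422, 49.29721450805664), 89.84072875976562) 0.07188962213274128 [0.0702456  0.07338437]
((27.644943237304688, 153.0693817138672), (14.847184181213379, 15.701791763305664))
tab z [0.06875891 0.07018935 0.07210468]
15.7417
```

View pics/c4.png

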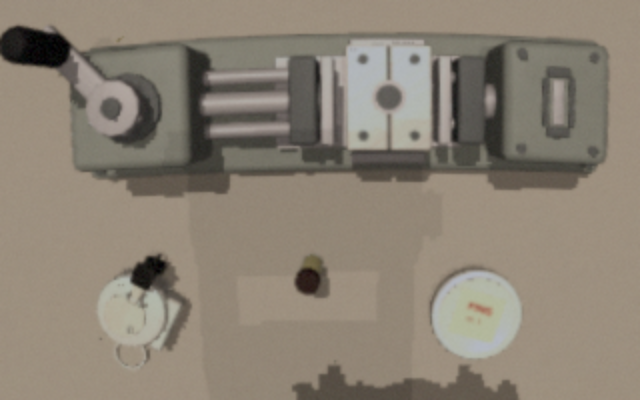

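The mould stands flat (top 71.9 mm), about 1 mm off in x and 2 mm in y, and square; the tab is down and the bystanders haven't moved. Now the crank.

```bash
cat >> h.py <<'E'
O=np.array([.5206,.045]);A=.006;R2=np.array([[np.cos(A),-np.sin(A)],[np.sin(A),np.cos(A)]])
ZH=.105
def hpos(c): return np.r_[O+R2@(np.array([0,.125])+.0397*np.array([np.sin(c-1),np.cos(c-1)])),ZH]
def tab(name="t"):
    im,d,k=snap("wrist",name); W=cloud("wrist",d,k).reshape(-1,3); q=(W[:,:2]-O)@R2
    m=(W[:,2]>.060)&(W[:,2]<.1)&(abs(q[:,0])<.009)&(abs(q[:,1]+.08)<.005)
    return (np.round(np.percentile(W[m,2],[10,50,90,98]),4),int(m.sum())) if m.sum() else None
def turn(c0,c1,step=.3,v=.08,lim=45):
    for c in np.linspace(c0,c1,max(2,int(np.ceil(abs(c1-c0)/step))+1))[1:]:
        manip.move_l(hpos(c),max_speed=v); f=manip.current_force(); 
        if np.linalg.norm(f)>lim: print("force",c,f); return c
    return c1
E
python3 - <<'E'
from h import *
im,d,k=load("w4");W=cloud("wrist",d,k).reshape(-1,3);q=(W[:,:2]-O)@R2
m=(np.hypot(q[:,0],q[:,1]-.125)<.02); print("hub z",np.nanpercentile(W[m,2],[50,98]))
c0=1+np.arctan2(.0276,.0281); h=hpos(c0); print(c0,h)
manip.move_ptp([h[0],h[1],.20],down(np.radians(-45)))
manip.set_gripper(.45); manip.move_l(h,max_speed=.12); print(manip.current_force())
manip.set_gripper(0,30); print(manip.current_grip_width(),manip.current_grip_force(),manip.current_force(),manip.current_ee_pos())
print(tab("w5"))
c=turn(c0,c0+.6); print(c,manip.current_force(),manip.current_ee_pos(),tab("w6"),manip.current_time(),manip.current_qpos())
s=manip.grab_frame("scene")[0]; cv2.imwrite("pics/s6.png",np.hstack([cv2.resize(s[:,:,::-1],(400,300)),cv2.resize(cv2.imread("pics/w6.png"),(400,300))]))
E
```

```text
hub z [0.09403625 0.10174172]
1.7764217438179788 [0.54749859 0.19848715 0.105     ]
[0.2851495  0.38718542 0.06263507]
0.17779996525846387 30.556920404960692 [-4.31316361 -2.9381955   6.33500828] [0.54727972 0.19807185 0.10580205]
(array([0.0694, 0.0705, 0.0719, 0.0727]), 298)
2.376421743817979 [-5.98529341 -3.72840313  8.19911449] [0.55816734 0.17753377 0.10580038] (array([0.0693, 0.0704, 0.0717, 0.0726]), 333) 19.2417 [ 2.28570116e-01  5.67260000e-01  1.65864322e+00 -3.04031234e-04
  9.17144951e-01  2.58502077e+00]
```

View pics/s6.png

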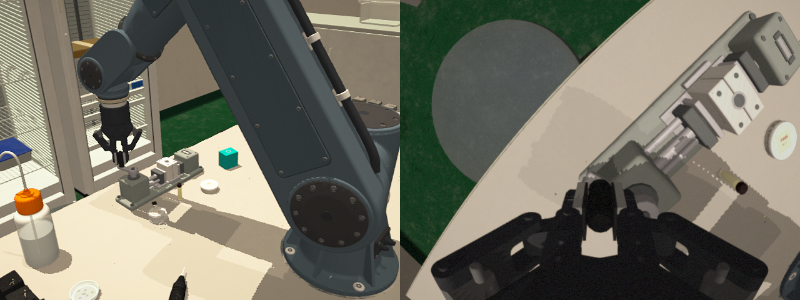

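The handle is held between the fingers (600,205). The tab housing is in the wrist view (785,48), and depth reads the tab at 70.5 mm, so it's down. Winding on.

```bash
python3 - <<'E'
from h import *
c=2.3764
for t in (3.6,4.8,5.8,6.4,6.8,7.1):
    c=turn(c,t); print(round(c,2),np.round(manip.current_force(),1),np.round(manip.current_ee_pos()-hpos(c),4)[:2],tab(f"v{t}"),round(manip.current_time(),1))
    if c!=t: break
E
```

```text
3.6 [-3.6  1.   7.3] [0.0002 0.0002] (array([0.0694, 0.0703, 0.0718, 0.0726]), 470) 20.7
4.8 [-7.4 -8.6 14.7] [-0.0004 -0.0009] (array([0.0693, 0.0704, 0.0718, 0.0726]), 527) 22.0
5.8 [-13.    1.   16.8] [-0.0012  0.0004] None 23.1
6.4 [-7.6  6.  12.6] [-0.0003  0.0011] None 23.9
6.8 [-3.2  4.9  7.6] [0.0005 0.0009] None 24.5
7.1 [1.1 2.3 6.3] [0.001  0.0005] (array([0.0692, 0.0702, 0.071 , 0.0718]), 25) 24.8
```

```bash
python3 - <<'E'
from h import *
c=7.1
while c<8.6:
    c=turn(c,c+.15,v=.05); r=tab(f"x{c:.2f}"); print(round(c,2),np.round(manip.current_force(),1),r,round(manip.current_time(),1))
    if r is None or r[0][2]>.0755: break
E
```

```text
7.25 [-0.1 -0.3  6.9] (array([0.0694, 0.0704, 0.0716, 0.0729]), 114) 25.1
7.4 [-1.3 -0.5  7.1] (array([0.0695, 0.0705, 0.0722, 0.0731]), 217) 25.4
7.55 [-1.7 -2.7  8.4] (array([0.0694, 0.0705, 0.072 , 0.073 ]), 301) 25.8
7.7 [-2.2 -2.8  8.1] (array([0.0694, 0.0705, 0.0721, 0.0731]), 301) 26.1
7.85 [-4.9 -3.  10.1] (array([0.0696, 0.0708, 0.0721, 0.073 ]), 289) 26.4
8.0 [-5.1 -1.8  9.3] (array([0.0703, 0.072 , 0.0731, 0.0736]), 297) 26.7
8.15 [-8.6 -2.   9.9] (array([0.0705, 0.0732, 0.0747, 0.0751]), 308) 27.0
8.3 [-7.9 -1.6 11.6] (array([0.0706, 0.0747, 0.0761, 0.0768]), 317) 27.4
```

The tab is rising (about 4 mm up at 8.3 rad, 10 mm/rad). I'll continue in small steps until it's fully up or stops rising.

```bash
python3 - <<'E'
from h import *
c=8.3; last=.0761
while c<9.25:
    c=turn(c,c+(.15 if c<8.7 else .08),v=.05); r=tab(f"x{c:.2f}"); print(round(c,2),np.round(manip.current_force(),1),r,round(manip.current_time(),1))
    if r is None or r[0][2]>.0838 or (c>8.8 and r[0][2]-last<.0003): break
    last=r[0][2]
cv2.imwrite("pics/tabup.png",cv2.imread(f"pics/x{c:.2f}.png"))
E
```

```text
8.45 [-7.   0.4 10.7] (array([0.0707, 0.0761, 0.0779, 0.0786]), 362) 27.7
8.6 [-8.1  0.2 11. ] (array([0.0709, 0.0773, 0.0794, 0.08  ]), 411) 28.0
8.75 [-7.4  0.9 10.5] (array([0.0707, 0.0779, 0.0809, 0.0815]), 478) 28.3
8.83 [-7.   3.9  9.5] (array([0.0709, 0.0792, 0.0817, 0.0823]), 488) 28.6
8.91 [-7.7  4.7 10.5] (array([0.0712, 0.079 , 0.0826, 0.0832]), 533) 28.9
8.99 [-6.4  5.9  9.6] (array([0.0713, 0.0793, 0.0831, 0.0839]), 556) 29.2
9.07 [-6.   6.7  9.2] (array([0.0709, 0.0794, 0.0834, 0.0841]), 572) 29.5
9.15 [-4.7  7.3  8.2] (array([0.0713, 0.0796, 0.0833, 0.0839]), 570) 29.8
```

The tab has levelled off at about 83 mm (12.5 mm up), so it's fully up. Letting go and checking.

```bash
python3 - <<'E'
from h import *
manip.set_gripper(.45); p=manip.current_ee_pos(); manip.move_l([p[0],p[1],.22],max_speed=.15)
manip.move_ptp([.44,.06,.28],down(0)); manip.dwell(.3); print(tab("w9"),manip.current_force(),manip.current_time())
im,d,k=load("w9");W=cloud("wrist",d,k).reshape(-1,3);q=(W[:,:2]-O)@R2
m=(abs(q[:,0])<.03)&(abs(q[:,1])<.021)&(W[:,2]>.064)&(W[:,2]<.08)
print(cv2.minAreaRect((q[m]*1000).astype(np.float32)),np.percentile(W[m,2],[3,50,97]))
m=(W[:,2]>.125)&(W[:,2]<.15)&(abs(q[:,0])<.06)&(q[:,1]>.07)&(q[:,1]<.19); hc=cv2.minAreaRect((q[m]*1000).astype(np.float32))[0]; print(hc,1+np.arctan2(hc[0],hc[1]-125)+2*np.pi)
cv2.imwrite("pics/c9.png",cv2.resize(im[80:280,140:460],(640,400)))
E
```

```text
(array([0.0703, 0.082 , 0.0836, 0.084 ]), 206) [-0.10409858 -0.07277114 -0.75867719] 32.325
((0.8085613250732422, -2.819324493408203), (36.347755432128906, 50.474910736083984), 89.9931640625) [0.07021326 0.07190925 0.07337962]
(37.61708450317383, 115.38394165039062) 9.10425213694813
```

View pics/c9.png

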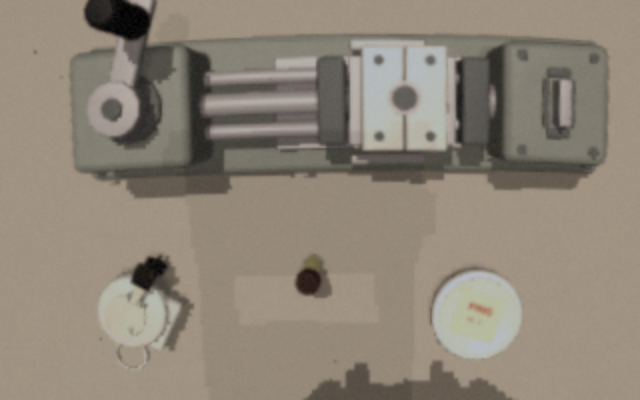

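The mould is clamped square and flat between the jaws (405,97). The tab is up (562,103), the crank is at rest at about 9.1 rad, and the bystanders haven't moved. Handing in.

```bash
python3 -c "
from bench import manip
print(manip.sign_off())"
```

```text
the job is handed in; nothing more can be done
None
```

I've handed the job in: the mould is clamped flat and square, the tab is fully up (about 12.5 mm) with the crank let go at about 9.1 rad, and the vial, pin tin and counter were not disturbed; the result of the judging was not reported back.

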